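# Swap the plug-in filter of a cable amplifier

## Task

The filter module plugged into the open white amplifier housing is faulty. Pull it out and stand it upright in the grey parts tray, and plug the spare, the identical oblong module standing on the bench, into the emptied socket until it is fully home with its flange down on the socket. Leave the other things on the bench where they are.

Things in the scene. Friction and masses are not known exactly. Their poses are not given: they have to be found in the camera images.
- old_filter: Faulty filter module, plugged home in the socket at the start; lifts straight out, only friction holds it. Tinplate can, about 0.12 kg, 56 mm tall. Origin: centre of underside, z up, x along its long side. From below: black contact block 40 (x) x 22 mm to z 6; plug 44 x 26 to z 20; flange 56 x 38 to z 24; can 44 x 26 to z 56: grip here, 26 mm across y. Stands steadily on its foot.
- spare_filter: The spare filter module, identical to the faulty one in shape, size, mass and axes (origin at the centre of the underside, z up, x along the long side). At the start it stands upright on the bench, to the left or right in front of the housing. Both modules are the same end for end and may be plugged in either way round.
- housing: Base half of a white ribbed cast amplifier housing, open on top, fixed: 190 (x) x 250 (y) mm, rim 48 mm high; coaxial ports reach 151 mm from the middle along y. Origin: centre of underside, z up. Inside a deck 40 mm up; soldered parts at its -y end reach 62 mm high, all over 80 mm (along y) from the socket's centre; nothing else is above 48 mm except the plugged module.
- socket (a point): Mouth centre of the filter socket, a black block 74 x 56 mm in the housing's deck, its top 48 mm above the bench (this point); axes as the housing's. Hole 46.5 mm along x, 28.5 along y, 24 deep, with a 2 mm bevel: a module's 44 x 26 plug has 1.25 mm to spare each side and slides in freely until its flange rests on the block, its underside 20 mm below this point.
- tray: Grey plastic parts tray, empty and open at the top, loose on the bench (0.45 kg): 110 (x) x 150 (y) mm outside, 24 mm high, walls 4 mm, floor about 4 mm thick. Origin: centre of its underside; z up. To the left or right in front of the housing, on the other side from the spare.
- square_can: Bystander: a square tinplate can 42 x 42 mm, 30 mm tall, another kind of filter that does not fit. Origin: centre of its underside.
- multimeter: Bystander: hand multimeter lying on its back, 190 (x) x 90 (y) mm, 48 mm high. Origin: centre of its underside.
- circuit_board: Bystander: green circuit board 150 (x) x 110 (y) mm with parts up to 14 mm high. Origin: centre of its underside.
- screwdriver: Bystander: screwdriver lying on the bench, 190 mm long, along its x, less than 40 mm high. Origin: under its middle.
- adapter: Bystander: small coaxial adapter standing upright, 20 mm across, 36 mm tall. Origin: centre of its underside.
- flux_jar: Bystander: small amber jar with a white lid, 42 mm across, 42 mm tall. Origin: centre of its underside.
Mind the look-alikes: they are no part of the job. Leave any purple look-alike of the old_filter alone.

How it is judged:
At the end, for the whole second after the job is handed in: Spare fully home in the socket: underside 18 to 25 mm below the mouth (seats at 20), within 4 mm of centre, 0.1 rad of the hole, upright within 0.08 rad. Faulty module stands on the tray floor inside its walls (underside at most 12 mm above the tray's), upright within 0.15 rad. Both at rest (z of spare_filter in the frame of socket between -0.025 and -0.018 m and horizontal distance between spare_filter and socket below 0.004 m and angle between the x axis of spare_filter and the x axis of housing, either way round below 0.1 rad and angle between spare_filter's own z axis and vertical below 0.08 rad and linear speed of each of spare_filter, old_filter below 0.02 m/s and x of old_filter in the frame of tray between -0.055 and 0.055 m and y of old_filter in the frame of tray between -0.075 and 0.075 m and z of old_filter in the frame of tray between 0 and 0.012 m and angle between old_filter's own z axis and vertical below 0.15 rad); the robot touches nothing.
It fails at once if another thing on the bench (square can, multimeter, circuit board, screwdriver, adapter, jar) is moved more than 40 mm (distance of any of square_can, multimeter, circuit_board, screwdriver, adapter, flux_jar from where it was at the start of the episode above 0.04 m).
It also fails if it takes over 58 s, if anything falls off the work surface, if the arm or the gripper's body presses on something with over 40 N, if the wrist force passes 120 N, or if a joint passes its speed limit or range.

## Robot

A 6-joint arm with a two-finger parallel gripper is mounted at the origin on the work surface. World frame = base frame: x ahead of the robot, y to its left, z up, the work surface at z = 0. Lengths are in m, angles in rad, forces in N, time in s.
With the tool pointing down it reaches from about 0.4 to 0.825 m from the base axis. Payload 7 kg.
Tool frame: the origin (TCP) lies at the very end of the fingers, on their centre line; the grasp point (between the pads) lies 19 mm behind it; z points along the fingers, y is the line along which they close (so a half turn about z gives the same grasp; the last joint's range is limited). The gripper opens to 88 mm and grips with 3 to 60 N. Pads are 19 mm wide; open, the fingers measure 130 mm over their backs; the gripper's body (78 mm by 193 mm) begins 47 mm behind the grasp point.
Start: joints at [-0.881, 0.359, 0.012, 0, -1.224, -0.288], TCP at [0.264, -0.621, 0.227] pointing down, gripper open.
Joint ranges: [-3.07, 3.07], [-1.43, 2.12], [-1.02, 1.25], [-3.03, 1.67], [-3.05, -0], [-3.03, 3.03]. Speed limits (rad/s): [2.39, 2.39, 3.01, 3.14, 3.14, 3.14].

## Interface

Orientations are given as [roll, pitch, yaw] about the fixed x, y, z axes, in that order (R = Rz(yaw) Ry(pitch) Rx(roll)).
In Python, from station import * gives the robot as it stands.
- The arm moves only by the tool servo_tool, never from a script. Its argument "moves" is a list of rows, each an object of numbers: "jaw": the opening, from 0 (shut) to 1 (fully open); "dx", "dy", "dz": the shift along the world's x, y, z in m; "roll": the turn about the world's z in degrees. A call has exactly 10 rows; each row shifts and turns the commanded pose from where the row before left it; what a row does not reach is not made up. A row lasts 1/8 s, in which the tool goes at most 62.5 mm and 10.7 degrees, less where a joint would pass 70% of its speed; a pose out of reach is approached as far as the arm can. A call with a gripper value outside its range is refused whole. The fingers move at their own pace and stop on an object; "newtons" is the grip in N (left out, the last holds). Time passes only in rows, so rows that do not move let the fingers close, or fill a call up. It gives the time, the measured TCP pose, the force, the opening and the grip force at its end, in the units of the state.
- get_state(): the state, without advancing time (a new reading comes with each control period).
- grab_frame(name): name is "scene" or "top"; returns (picture, depth): 384x512x3 uint8, red, green, blue; 384x512 float32, m along the optical axis (not along the pixel's ray), 0 where there is no reading.
- calibration(name): a dict with "intrinsics" (3x3 intrinsics, pixels), "k1" (the pictures are not rectified: a ray, as slopes to the right and down, at radius r is drawn at 1 + k1 r^2 times it, then the intrinsics apply), "R" (3x3) and "t" (3): a world point X has camera coordinates R X + t. Camera axes: x right, y down, z forward; pixel columns grow to the right and rows downward; lengths in m; the calibration is good to about 2 mm. A picture is of the moment at which its call begins. calibration takes no time and is no camera call.
- job_done(): hands the job in; it is judged then, once.
The state is a dict: "t": time; "q": joint angles; "qd": joint speeds; "joint_efforts": joint torques, N m; "eef_pos": TCP position; "ee_rot": TCP orientation; "force": force on the tool from outside, world axes, zero at the start; "moment": the same for the moment, N m; "width": finger opening in m; "gripper_force": force on a finger pad.
Only numpy, scipy, OpenCV 4.12 (cv2) and the standard library are available. Lean on these libraries where they do the work, as an engineer would, in place of code of your own. Each camera call takes 0.05 s, during which the arm holds its last target. There are 200 camera calls.

## Working session

There is one attempt and no reset: what is moved stays moved. The work goes in short steps, Python scripts to look and compute and a tool call to move; the robot and the scene stay as the last step left them, time stands still between calls to the robot, and variables do not carry over. Pictures are saved under pics/ and viewed, at most 10 in all, crops included, and the job is handed in when it is done.

Besides the shell and the picture viewer there is one more tool, called after ">>>" as name(argument=value, ...), one argument or row to a line, values as JSON. servo_tool: Moves the arm, as the interface text tells. Its arguments: {"type":"object","properties":{"moves":{"type":"array","items":{"type":"object","properties":{"jaw":{"type":"number"},"dx":{"type":"number"},"dy":{"type":"number"},"dz":{"type":"number"},"roll":{"type":"number"}}}},"newtons":{"type":"number"}},"required":["moves"]}

```bash
mkdir -p pics; cat > h.py <<'E'
from station import *
import numpy as np, cv2
def grab(n):
    p,d=grab_frame(n); np.save(f'pics/{n}_d.npy',d); np.save(f'pics/{n}_p.npy',p); return p,d
def pts(n,d):
    c=calibration(n);K=np.array(c['intrinsics']);R=np.array(c['R']);t=np.array(c['t'])
    v,u=np.mgrid[0:d.shape[0],0:d.shape[1]].astype(float)
    s=cv2.undistortPoints(np.stack([u.ravel(),v.ravel()],1)[:,None],K,np.array([c['k1'],0,0,0.])).reshape(-1,2)
    P=np.c_[s,np.ones(len(s))]*d.reshape(-1,1)
    W=(P-t)@R; W[d.ravel()==0]=np.nan
    return W.reshape(*d.shape,3)
E
python3 - <<'E'
from h import *
for n in('top','scene'):
    p,d=grab(n); cv2.imwrite(f'pics/{n}0.png',cv2.resize(p[:,:,::-1],(800,600)))
    W=pts(n,d); c=calibration(n); print(n,c['k1'],-np.array(c['R']).T@c['t'],np.array(c['R'])[2].round(2))
    print(np.array2string(W[::48,::64].round(2).reshape(-1,3)[:64:3]))
s=get_state();print(s['t'],s['eef_pos'],s['ee_rot'],s['force'],s['width'])
E
```

```text
top -0.040477767743921485 [ 0.49833616 -0.0092346   1.11959194] [ 0.05  0.   -1.  ]
[[ 1.5   1.25 -0.75]
 [ 1.48  0.31 -0.74]
 [ 1.22 -0.46 -0.26]
 [ 0.95  0.55 -0.  ]
 [ 0.94 -0.    0.02]
 [ 0.95 -0.55  0.  ]
 [ 0.81  0.36  0.  ]
 [ 0.81 -0.18  0.  ]
 [ 0.67  0.73  0.  ]
 [ 0.67  0.18  0.  ]
 [ 0.67 -0.36  0.01]
 [ 0.54  0.54 -0.  ]
 [ 0.54 -0.   -0.  ]
 [ 0.54 -0.54  0.  ]
 [ 0.4   0.35  0.01]
 [ 0.4  -0.18  0.  ]
 [ 0.27  0.72  0.  ]
 [ 0.27  0.17 -0.  ]
 [ 0.27 -0.36 -0.  ]
 [ 0.14  0.53  0.  ]
 [ 0.14 -0.   -0.  ]
 [ 0.14 -0.53  0.  ]]
scene 0.022120236475355985 [1.3706454  0.13618203 0.87780733] [-0.7  -0.09 -0.71]
[[-1.33 -1.94 -0.29]
 [-0.53 -0.41  0.1 ]
 [-0.53  0.42  0.13]
 [-0.23 -0.89 -0.  ]
 [ 0.04 -0.05  0.18]
 [-1.89  1.16 -0.75]
 [ 0.09 -0.51 -0.  ]
 [ 0.02  0.18  0.  ]
 [ 0.45 -0.77  0.04]
 [ 0.33 -0.22 -0.  ]
 [ 0.26  0.38 -0.  ]
 [ 0.58 -0.53 -0.  ]
 [ 0.52  0.01 -0.  ]
 [ 0.46  0.54 -0.  ]
 [ 0.73 -0.29 -0.  ]
 [ 0.67  0.19  0.  ]
 [ 0.89 -0.54 -0.  ]
 [ 0.86 -0.09  0.02]
 [ 0.79  0.34  0.  ]
 [ 0.66 -0.74 -0.75]
 [ 0.95  0.07  0.02]
 [ 0.89  0.47  0.  ]]
0.1 [ 0.26375679 -0.6208766   0.22572305] [ 3.14013987e+00 -1.60486887e-04 -2.73992982e+00] [ 0.08650536 -0.91901973  0.20629268] 0.08730678011457299
```

View pics/top0.png

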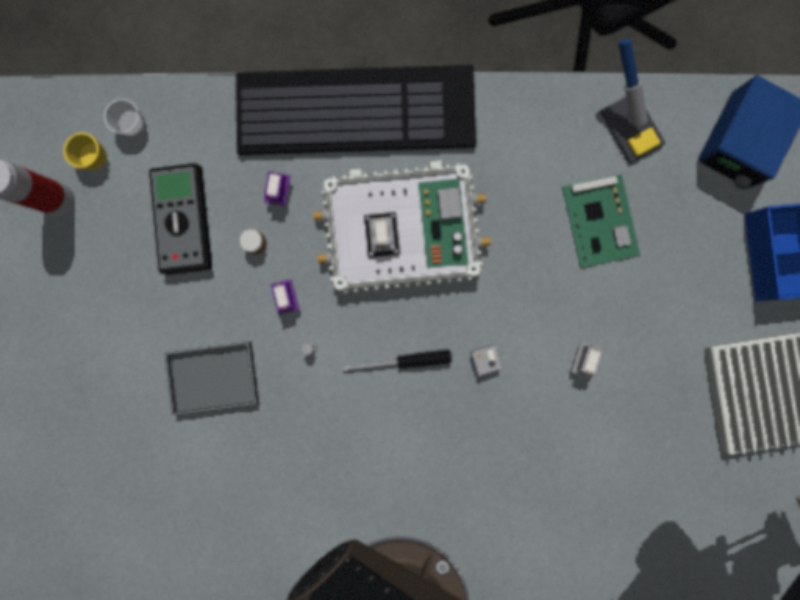

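View pics/scene0.png

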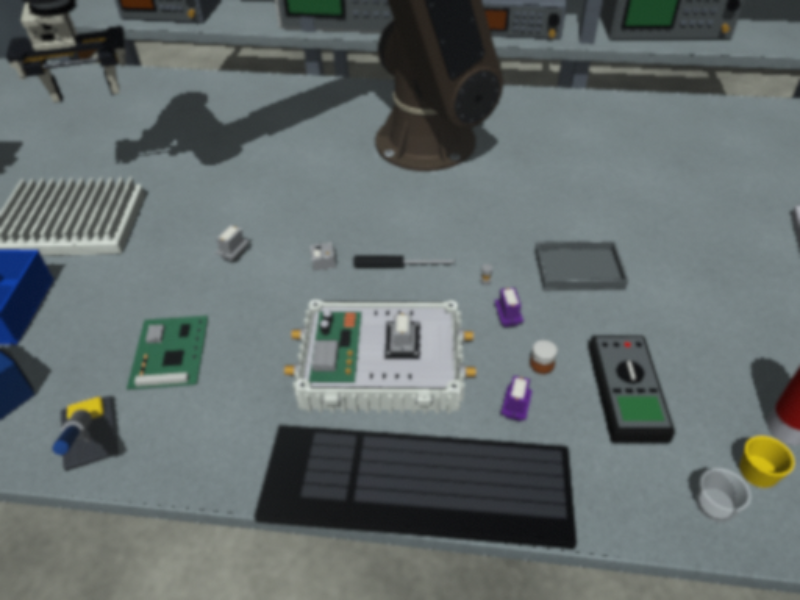

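The top view shows the plugged module at about (381,235), the spare at (587,361) and the tray at (212,380), in the 800x600 picture. The purple look-alikes are at (277,188) and (285,297).

```bash
cat >> h.py <<'E'
def rect(W,cx,cy,r,z0,z1):
    m=(abs(W[...,0]-cx)<r)&(abs(W[...,1]-cy)<r)&(W[...,2]>z0)&(W[...,2]<z1)
    q=W[m]
    if len(q)<5: return len(q)
    (x,y),(w,h),a=cv2.minAreaRect((q[:,:2]*1000).astype(np.float32))
    if w<h: w,h,a=h,w,a+90
    return len(q),'c',round(x,1),round(y,1),'dim',round(w,1),round(h,1),'ang',round((a+90)%180-90,1),'med',(np.median(q,0)*1000).round(1)
E
python3 - <<'E'
from h import *
Wt=pts('top',np.load('pics/top_d.npy')); Ws=pts('scene',np.load('pics/scene_d.npy'))
g=lambda u,v:Wt[int(v/1.5625),int(u/1.5625)]
o,s,t=g(381,232),g(587,361),g(212,380); print(o,s,t)
for n,W in(('top',Wt),('scene',Ws)):
    print(n)
    print('old top',rect(W,o[0],o[1],.045,.074,.1))
    print('sock',rect(W,o[0],o[1],.05,.0455,.056))
    print('spare top',rect(W,s[0],s[1],.05,.046,.07))
    print('spare all',rect(W,s[0],s[1],.05,.012,.07))
    print('tray',rect(W,t[0],t[1],.11,.012,.03))
    print('housing rim',rect(W,o[0],o[1]-.05,.2,.030,.075))
E
```

```text
[0.64636922 0.03013172 0.08525118] [ 0.4306261  -0.31650682  0.05952332] [0.39371084 0.3324246  0.00353298]
top
old top (175, 'c', 648.0, 27.7, 'dim', 44.3, 26.1, 'ang', 3.3, 'med', array([647.1,  27.5,  84.8]))
sock (386, 'c', 644.7, 34.2, 'dim', 90.4, 80.1, 'ang', -84.5, 'med', array([643.5,  23.5,  49.9]))
spare top (185, 'c', 432.2, -326.2, 'dim', 44.0, 27.4, 'ang', -19.1, 'med', array([ 433. , -325.1,   57.5]))
spare all (318, 'c', 432.4, -325.7, 'dim', 55.2, 37.9, 'ang', -18.3, 'med', array([ 433.1, -320.1,   54.4]))
tray (388, 'c', 399.3, 328.4, 'dim', 152.2, 110.6, 'ang', -82.0, 'med', array([391.2, 329.2,  23.5]))
housing rim (6813, 'c', 642.6, 1.3, 'dim', 392.9, 334.1, 'ang', 0.6, 'med', array([660.5,  -8.6,  42.7]))
scene
old top (162, 'c', 650.2, 32.4, 'dim', 48.4, 24.5, 'ang', 6.0, 'med', array([654. ,  33.4,  83.1]))
sock (309, 'c', 651.7, 32.2, 'dim', 74.0, 54.3, 'ang', 6.3, 'med', array([664.6,  36.1,  48.7]))
spare top (126, 'c', 436.1, -324.3, 'dim', 47.1, 30.6, 'ang', -19.4, 'med', array([ 438.6, -322.3,   53.9]))
spare all (293, 'c', 434.9, -324.8, 'dim', 57.2, 40.6, 'ang', -18.5, 'med', array([ 445.6, -319.1,   40.6]))
tray (489, 'c', 401.9, 332.7, 'dim', 151.3, 117.5, 'ang', -82.8, 'med', array([412.6, 334. ,  19.7]))
housing rim (6370, 'c', 614.3, 6.7, 'dim', 334.7, 329.8, 'ang', 0.0, 'med', array([682.2,  -2.1,  40.7]))
```

>>> servo_tool(
  moves=[
    {"dx":0.03,"dy":0.05,"roll":-1.8,"jaw":0.8},
    {"dx":0.03,"dy":0.05,"roll":-1.8,"jaw":0.8},
    {"dx":0.03,"dy":0.05,"roll":-1.8,"jaw":0.8},
    {"dx":0.03,"dy":0.05,"roll":-1.8,"jaw":0.8},
    {"dx":0.03,"dy":0.05,"roll":-1.8,"jaw":0.8},
    {"dx":0.03,"dy":0.05,"roll":-1.8,"jaw":0.8},
    {"dx":0.03,"dy":0.05,"roll":-1.8,"jaw":0.8},
    {"dx":0.03,"dy":0.05,"roll":-1.8,"jaw":0.8},
    {"dx":0.03,"dy":0.05,"roll":-1.8,"jaw":0.8},
    {"dx":0.03,"dy":0.05,"roll":-1.8,"jaw":0.8},
  ],
  newtons=30,
)

```text
$.moves[0]: bad value
```

```bash
cat >> h.py <<'E'
def plane(n,uv,z):
    c=calibration(n);K=np.array(c['intrinsics']);R=np.array(c['R']);t=np.array(c['t'])
    s=cv2.undistortPoints(np.asarray(uv,float).reshape(-1,1,2),K,np.array([c['k1'],0,0,0.])).reshape(-1,2)
    r=np.c_[s,np.ones(len(s))]@R; C=-R.T@t
    return C+r*((z-C[2])/r[:,2])[:,None]
E
python3 - <<'E'
from h import *
for n,(u0,u1,v0,v1),k in(('top',(200,320,95,195),1),('scene',(180,305,185,270),1)):
    p=np.load(f'pics/{n}_p.npy'); W=pts(n,np.load(f'pics/{n}_d.npy'))
    # dark socket block: hue-free dark pixels near the socket at z~48mm
    g=p.max(2).astype(int); near=(np.hypot(W[...,0]-.65,W[...,1]-.03)<.055)
    m=((g<75)&near).astype(np.uint8)
    cs,_=cv2.findContours(m,cv2.RETR_EXTERNAL,cv2.CHAIN_APPROX_NONE); c=max(cs,key=cv2.contourArea)
    q=plane(n,c.reshape(-1,2),.048)[:,:2]*1000
    print(n,'socket',cv2.minAreaRect(q.astype(np.float32)),len(c))
    # white top of old / spare
    for nm,cx,cy,z in(('old',.65,.03,.084),('spare',.434,-.325,.056)):
        mm=((W[...,2]>z-.009)&(np.hypot(W[...,0]-cx,W[...,1]-cy)<.045)).astype(np.uint8)
        cs,_=cv2.findContours(mm,cv2.RETR_EXTERNAL,cv2.CHAIN_APPROX_NONE); c=max(cs,key=cv2.contourArea)
        print(nm,cv2.minAreaRect((plane(n,c.reshape(-1,2),z)[:,:2]*1000).astype(np.float32)))
    # housing light region
    w=(W[...,2]>.03)&(W[...,2]<.07)&(abs(W[...,0]-.65)<.112)&(abs(W[...,1]+0.0)<.2)&(g>110)&(np.ptp(p.astype(int),axis=2)<45)
    cs,_=cv2.findContours(cv2.morphologyEx(w.astype(np.uint8),cv2.MORPH_CLOSE,np.ones((5,5))),cv2.RETR_EXTERNAL,cv2.CHAIN_APPROX_NONE); c=max(cs,key=cv2.contourArea)
    print('housing',cv2.minAreaRect((plane(n,c.reshape(-1,2),.048)[:,:2]*1000).astype(np.float32)))
E
```

```text
top socket ((618.0552978515625, 26.119903564453125), (42.77896499633789, 18.809368133544922), 89.97515106201172) 36
old ((647.878173828125, 27.592124938964844), (44.32759094238281, 25.90208625793457), 0.14729183912277222)
spare ((432.64581298828125, -325.4090881347656), (29.234561920166016, 44.44659423828125), 72.08367156982422)
housing ((662.9425659179688, -5.9663543701171875), (206.10670471191406, 294.69830322265625), 5.7123188972473145)
scene socket ((684.7130126953125, 35.933258056640625), (9.582636833190918, 49.20314025878906), 6.541045665740967) 41
old ((654.0588989257812, 32.725013732910156), (49.76204299926758, 24.41413688659668), 6.514939785003662)
spare ((440.7599792480469, -321.23114013671875), (32.23337936401367, 49.53485870361328), 71.60600280761719)
housing ((675.4737548828125, 8.18701171875), (213.06617736816406, 279.9759826660156), 6.458721160888672)
```

>>> servo_tool(
  moves=[
    {"dx":0.03,"dy":0.05,"dz":0,"roll":-1.7,"jaw":0.8},
    {"dx":0.03,"dy":0.05,"dz":0,"roll":-1.7,"jaw":0.8},
    {"dx":0.03,"dy":0.05,"dz":0,"roll":-1.7,"jaw":0.8},
    {"dx":0.03,"dy":0.05,"dz":0,"roll":-1.7,"jaw":0.8},
    {"dx":0.03,"dy":0.05,"dz":0,"roll":-1.7,"jaw":0.8},
    {"dx":0.03,"dy":0.05,"dz":0,"roll":-1.7,"jaw":0.8},
    {"dx":0.03,"dy":0.05,"dz":0,"roll":-1.7,"jaw":0.8},
    {"dx":0.03,"dy":0.05,"dz":0,"roll":-1.7,"jaw":0.8},
    {"dx":0.03,"dy":0.05,"dz":0,"roll":-1.7,"jaw":0.8},
    {"dx":0.03,"dy":0.05,"dz":0,"roll":-1.7,"jaw":0.8},
  ],
  newtons=30,
)

```text
t: 1.35
eef_pos: [0.5645, -0.1193, 0.2265]
ee_rot: [3.142, -0.0, -3.037]
force: [1.1, -1.1, 0.0]
width: 0.0697
gripper_force: 0.0
```

>>> servo_tool(
  moves=[
    {"dx":0.0285,"dy":0.05,"dz":-0.01,"roll":0,"jaw":0.8},
    {"dx":0.0285,"dy":0.05,"dz":-0.01,"roll":0,"jaw":0.8},
    {"dx":0.0285,"dy":0.049,"dz":-0.01,"roll":0,"jaw":0.8},
    {"dx":0,"dy":0,"dz":-0.04,"roll":0,"jaw":0.7},
    {"dx":0,"dy":0,"dz":-0.04,"roll":0,"jaw":0.7},
    {"dx":0,"dy":0,"dz":-0.03,"roll":0,"jaw":0.7},
    {"dx":0,"dy":0,"dz":-0.02,"roll":0,"jaw":0.7},
    {"dx":0,"dy":0,"dz":-0.01,"roll":0,"jaw":0.7},
    {"dx":0,"dy":0,"dz":0,"roll":0,"jaw":0.5},
    {"dx":0,"dy":0,"dz":0,"roll":0,"jaw":0.5},
  ],
)

```text
t: 2.6
eef_pos: [0.6501, 0.0279, 0.0576]
ee_rot: [3.141, 0.001, -3.036]
force: [0.8, -0.3, 0.6]
width: 0.0475
gripper_force: 0.0
```

>>> servo_tool(
  moves=[
    {"dx":0,"dy":0,"dz":0,"roll":0,"jaw":0.35},
    {"dx":0,"dy":0,"dz":0,"roll":0,"jaw":0.3},
    {"dx":0,"dy":0,"dz":0,"roll":0,"jaw":0.25},
    {"dx":0,"dy":0,"dz":0,"roll":0,"jaw":0.2},
    {"dx":0,"dy":0,"dz":0,"roll":0,"jaw":0.1},
    {"dx":0,"dy":0,"dz":0,"roll":0,"jaw":0.1},
    {"dx":0,"dy":0,"dz":0,"roll":0,"jaw":0.1},
    {"dx":0,"dy":0,"dz":0,"roll":0,"jaw":0.1},
    {"dx":0,"dy":0,"dz":0,"roll":0,"jaw":0.1},
    {"dx":0,"dy":0,"dz":0,"roll":0,"jaw":0.1},
  ],
  newtons=20,
)

```text
t: 3.85
eef_pos: [0.6497, 0.0292, 0.0574]
ee_rot: [3.14, 0.001, -3.036]
force: [-2.6, 6.2, 4.0]
width: 0.0256
gripper_force: 20.0
```

>>> servo_tool(
  moves=[
    {"dx":0,"dy":0.0005,"dz":0,"roll":0,"jaw":0.1},
    {"dx":0,"dy":0.0005,"dz":0,"roll":0,"jaw":0.1},
    {"dx":0,"dy":0.0003,"dz":0,"roll":0,"jaw":0.1},
    {"dx":0,"dy":0,"dz":0,"roll":0,"jaw":0.1},
    {"dx":0,"dy":0,"dz":0,"roll":0,"jaw":0.1},
    {"dx":0,"dy":0,"dz":0,"roll":0,"jaw":0.1},
    {"dx":0,"dy":0,"dz":0,"roll":0,"jaw":0.1},
    {"dx":0,"dy":0,"dz":0,"roll":0,"jaw":0.1},
    {"dx":0,"dy":0,"dz":0,"roll":0,"jaw":0.1},
    {"dx":0,"dy":0,"dz":0,"roll":0,"jaw":0.1},
  ],
  newtons=30,
)

```text
t: 5.1
eef_pos: [0.6497, 0.0293, 0.0573]
ee_rot: [3.141, 0.001, -3.036]
force: [-1.5, 3.1, 6.1]
width: 0.0258
gripper_force: 30.0
```

```bash
python3 - <<'E'
from h import *
s=get_state();print(s['force'],s['moment'],s['eef_pos'])
E
```

```text
[-1.53734514  3.14033637  6.11410823] [ 1.13242606  0.84969993 -0.03760907] [0.64974636 0.02927998 0.05732164]
```

>>> servo_tool(
  moves=[
    {"dx":0,"dy":0,"dz":0.01,"roll":0,"jaw":0.1},
    {"dx":0,"dy":0,"dz":0.02,"roll":0,"jaw":0.1},
    {"dx":0,"dy":0,"dz":0.02,"roll":0,"jaw":0.1},
    {"dx":0,"dy":0,"dz":0.03,"roll":0,"jaw":0.1},
    {"dx":0,"dy":0,"dz":0.04,"roll":0,"jaw":0.1},
    {"dx":0,"dy":0,"dz":0,"roll":0,"jaw":0.1},
    {"dx":0,"dy":0,"dz":0,"roll":0,"jaw":0.1},
    {"dx":-0.02,"dy":0.024,"dz":0,"roll":0,"jaw":0.1},
    {"dx":-0.03,"dy":0.036,"dz":0,"roll":0,"jaw":0.1},
    {"dx":-0.03,"dy":0.036,"dz":0,"roll":0,"jaw":0.1},
  ],
)

```text
t: 6.35
eef_pos: [0.5678, 0.1252, 0.1749]
ee_rot: [-3.14, -0.003, -3.038]
force: [0.7, 1.5, -0.2]
width: 0.0257
gripper_force: 30.0
```

```bash
python3 - <<'E'
from h import *
p,d=grab('scene'); cv2.imwrite('pics/s1.png',cv2.resize(p[:,:,::-1],(800,600))[150:500,150:700])
E
```

```text
(no output)
```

View pics/s1.png

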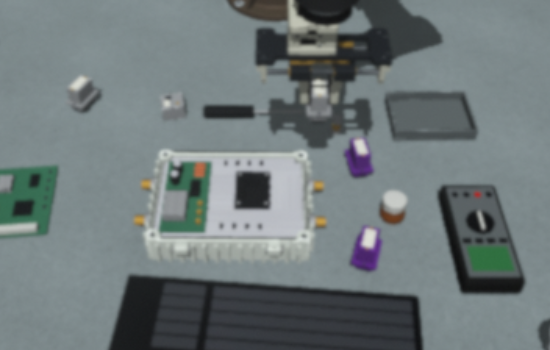

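The module is held, at crop (318,100), and the socket is empty at (252,190). Next I carry it to the tray.

>>> servo_tool(
  moves=[
    {"dx":-0.03,"dy":0.036,"dz":0,"roll":0,"jaw":0.1},
    {"dx":-0.035,"dy":0.042,"dz":0,"roll":0,"jaw":0.1},
    {"dx":-0.035,"dy":0.042,"dz":0,"roll":0,"jaw":0.1},
    {"dx":-0.035,"dy":0.042,"dz":0,"roll":0,"jaw":0.1},
    {"dx":-0.022,"dy":0.028,"dz":-0.01,"roll":0,"jaw":0.1},
    {"dx":-0.012,"dy":0.014,"dz":-0.02,"roll":0,"jaw":0.1},
    {"dx":0,"dy":0,"dz":-0.03,"roll":0,"jaw":0.1},
    {"dx":0,"dy":0,"dz":-0.03,"roll":0,"jaw":0.1},
    {"dx":0,"dy":0,"dz":-0.02,"roll":0,"jaw":0.1},
    {"dx":0,"dy":0,"dz":-0.015,"roll":0,"jaw":0.1},
  ],
)

```text
t: 7.65
eef_pos: [0.3999, 0.328, 0.0497]
ee_rot: [-3.139, -0.002, -3.037]
force: [-0.7, -1.2, -1.0]
width: 0.026
gripper_force: 30.0
```

>>> servo_tool(
  moves=[
    {"dx":0,"dy":0,"dz":-0.007,"roll":0,"jaw":0.1},
    {"dx":0,"dy":0,"dz":-0.004,"roll":0,"jaw":0.1},
    {"dx":0,"dy":0,"dz":-0.003,"roll":0,"jaw":0.1},
    {"dx":0,"dy":0,"dz":-0.001,"roll":0,"jaw":0.1},
    {"dx":0,"dy":0,"dz":-0.001,"roll":0,"jaw":0.1},
    {"dx":0,"dy":0,"dz":0,"roll":0,"jaw":0.1},
    {"dx":0,"dy":0,"dz":0,"roll":0,"jaw":0.1},
    {"dx":0,"dy":0,"dz":0,"roll":0,"jaw":0.1},
    {"dx":0,"dy":0,"dz":0,"roll":0,"jaw":0.1},
    {"dx":0,"dy":0,"dz":0,"roll":0,"jaw":0.1},
  ],
)

```text
t: 8.9
eef_pos: [0.4005, 0.3291, 0.0356]
ee_rot: [3.142, 0.0, -3.037]
force: [0.4, -0.3, -0.9]
width: 0.0254
gripper_force: 30.0
```

>>> servo_tool(
  moves=[
    {"dx":0,"dy":0,"dz":-0.001,"roll":0,"jaw":0.1},
    {"dx":0,"dy":0,"dz":-0.001,"roll":0,"jaw":0.1},
    {"dx":0,"dy":0,"dz":0,"roll":0,"jaw":0.1},
    {"dx":0,"dy":0,"dz":0,"roll":0,"jaw":0.3},
    {"dx":0,"dy":0,"dz":0,"roll":0,"jaw":0.4},
    {"dx":0,"dy":0,"dz":0,"roll":0,"jaw":0.55},
    {"dx":0,"dy":0,"dz":0,"roll":0,"jaw":0.6},
    {"dx":0,"dy":0,"dz":0.02,"roll":0,"jaw":0.7},
    {"dx":0,"dy":0,"dz":0.04,"roll":0,"jaw":0.7},
    {"dx":0,"dy":0,"dz":0.04,"roll":0,"jaw":0.7},
  ],
)

```text
t: 10.15
eef_pos: [0.4003, 0.3288, 0.1346]
ee_rot: [-3.141, -0.0, -3.036]
force: [0.7, 1.6, -0.4]
width: 0.0609
gripper_force: 0.0
```

>>> servo_tool(
  moves=[
    {"dx":0.012,"dy":-0.02,"dz":0.02,"roll":0,"jaw":0.7},
    {"dx":0.012,"dy":-0.055,"dz":0.01,"roll":-2,"jaw":0.7},
    {"dx":0.012,"dy":-0.055,"dz":0,"roll":-2.5,"jaw":0.7},
    {"dx":0.012,"dy":-0.055,"dz":0,"roll":-2.5,"jaw":0.7},
    {"dx":0.012,"dy":-0.055,"dz":0,"roll":-2.5,"jaw":0.7},
    {"dx":0,"dy":-0.055,"dz":0,"roll":-3,"jaw":0.7},
    {"dx":0,"dy":-0.055,"dz":0,"roll":-3,"jaw":0.7},
    {"dx":0,"dy":-0.055,"dz":0,"roll":-3,"jaw":0.7},
    {"dx":0,"dy":-0.055,"dz":0,"roll":-3,"jaw":0.7},
    {"dx":0,"dy":-0.055,"dz":0,"roll":-3,"jaw":0.7},
  ],
)

```text
t: 11.4
eef_pos: [0.4603, -0.1877, 0.1639]
ee_rot: [3.141, 0.001, 2.818]
force: [0.6, 0.8, -0.4]
width: 0.0611
gripper_force: 0.0
```

```bash
python3 - <<'E'
from h import *
p,d=grab('scene'); W=pts('scene',d); print(rect(W,.4005,.329,.045,.05,.08))
cv2.imwrite('pics/s2.png',cv2.resize(p[120:260,100:420,::-1],(800,350)))
E
```

```text
(124, 'c', 403.2, 331.0, 'dim', 46.9, 26.6, 'ang', 5.3, 'med', array([405.3, 330.7,  58.8]))
```

View pics/s2.png

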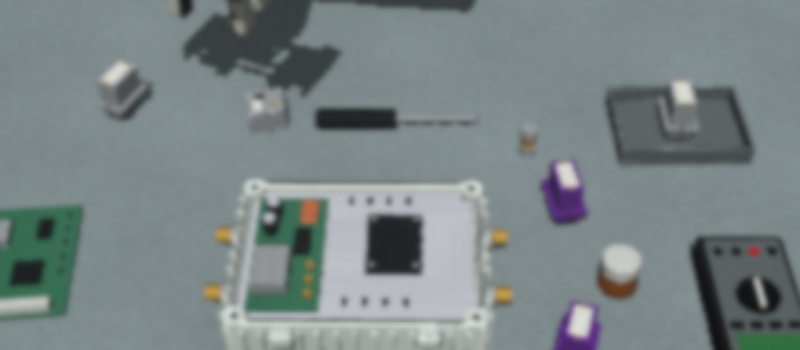

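The faulty module stands upright in the tray, at (683,105). Now I fetch the spare.

>>> servo_tool(
  moves=[
    {"dx":-0.01,"dy":-0.05,"dz":0,"roll":0,"jaw":0.7},
    {"dx":-0.01,"dy":-0.05,"dz":0,"roll":0,"jaw":0.7},
    {"dx":-0.0077,"dy":-0.039,"dz":0,"roll":0,"jaw":0.7},
    {"dx":0,"dy":0,"dz":-0.03,"roll":0,"jaw":0.7},
    {"dx":0,"dy":0,"dz":-0.03,"roll":0,"jaw":0.7},
    {"dx":0,"dy":0,"dz":-0.03,"roll":0,"jaw":0.7},
    {"dx":0,"dy":0,"dz":-0.03,"roll":0,"jaw":0.7},
    {"dx":0,"dy":0,"dz":-0.015,"roll":0,"jaw":0.7},
    {"dx":0,"dy":0,"dz":0,"roll":0,"jaw":0.5},
    {"dx":0,"dy":0,"dz":0,"roll":0,"jaw":0.5},
  ],
)

```text
t: 12.7
eef_pos: [0.4335, -0.3252, 0.0295]
ee_rot: [-3.141, 0.001, 2.819]
force: [0.3, 0.2, -0.6]
width: 0.0469
gripper_force: 0.0
```

>>> servo_tool(
  moves=[
    {"dx":0,"dy":0,"dz":0,"roll":0,"jaw":0.4},
    {"dx":0,"dy":0,"dz":0,"roll":0,"jaw":0.35},
    {"dx":0,"dy":0,"dz":0,"roll":0,"jaw":0.3},
    {"dx":0,"dy":0,"dz":0,"roll":0,"jaw":0.25},
    {"dx":0,"dy":0,"dz":0,"roll":0,"jaw":0.2},
    {"dx":0,"dy":0,"dz":0,"roll":0,"jaw":0.1},
    {"dx":0,"dy":0,"dz":0,"roll":0,"jaw":0.1},
    {"dx":0,"dy":0,"dz":0,"roll":0,"jaw":0.1},
    {"dx":0,"dy":0,"dz":0,"roll":0,"jaw":0.1},
    {"dx":0,"dy":0,"dz":0,"roll":0,"jaw":0.1},
  ],
  newtons=25,
)

```text
t: 13.95
eef_pos: [0.4329, -0.325, 0.0288]
ee_rot: [-3.142, 0.0, 2.819]
force: [-0.8, 0.5, 6.9]
width: 0.0257
gripper_force: 25.0
```

>>> servo_tool(
  moves=[
    {"dx":0,"dy":0,"dz":0.015,"roll":0,"jaw":0.1},
    {"dx":0,"dy":0,"dz":0.03,"roll":0,"jaw":0.1},
    {"dx":0,"dy":0,"dz":0.05,"roll":0,"jaw":0.1},
    {"dx":0.01,"dy":0.02,"dz":0.04,"roll":1.5,"jaw":0.1},
    {"dx":0.025,"dy":0.04,"dz":0,"roll":3,"jaw":0.1},
    {"dx":0.03,"dy":0.05,"dz":0,"roll":4,"jaw":0.1},
    {"dx":0.03,"dy":0.05,"dz":0,"roll":4,"jaw":0.1},
    {"dx":0.03,"dy":0.05,"dz":0,"roll":4,"jaw":0.1},
    {"dx":0.03,"dy":0.05,"dz":0,"roll":4,"jaw":0.1},
    {"dx":0.03,"dy":0.045,"dz":0,"roll":4,"jaw":0.1},
  ],
)

```text
t: 15.2
eef_pos: [0.6184, -0.018, 0.1644]
ee_rot: [3.141, 0.0, -3.034]
force: [0.2, -0.6, -0.3]
width: 0.0256
gripper_force: 25.0
```

>>> servo_tool(
  moves=[
    {"dx":0.02,"dy":0.03,"dz":0,"roll":0,"jaw":0.1},
    {"dx":0.012,"dy":0.02,"dz":0,"roll":0,"jaw":0.1},
    {"dx":0,"dy":0,"dz":-0.02,"roll":0,"jaw":0.1},
    {"dx":0,"dy":0,"dz":-0.02,"roll":0,"jaw":0.1},
    {"dx":0,"dy":0,"dz":-0.01,"roll":0,"jaw":0.1},
    {"dx":0,"dy":0,"dz":-0.01,"roll":0,"jaw":0.1},
    {"dx":0,"dy":0,"dz":0,"roll":0,"jaw":0.1},
    {"dx":0,"dy":0,"dz":0,"roll":0,"jaw":0.1},
    {"dx":0,"dy":0,"dz":0,"roll":0,"jaw":0.1},
    {"dx":0,"dy":0,"dz":0,"roll":0,"jaw":0.1},
  ],
)

```text
t: 16.45
eef_pos: [0.6499, 0.0301, 0.104]
ee_rot: [3.141, 0.001, -3.036]
force: [-0.2, -0.6, -1.4]
width: 0.0259
gripper_force: 25.0
```

```bash
python3 - <<'E'
from h import *
for n in('scene','top'):
    p,d=grab(n); W=pts(n,d)
    s=get_state(); e=s['eef_pos']; print(n,e,s['force'])
    for a,b in ((-.03,-.02),(-.02,0.0),(0.,.03)): print(rect(W,e[0],e[1],.045,e[2]+a,e[2]+b))
    cv2.imwrite(f'pics/{n}3.png',cv2.resize(p[(150 if n=="scene" else 80):,150:350,::-1][:140],(800,560)))
E
```

```text
scene [0.6498792  0.03012616 0.10392195] [ 0.82578108 -0.13575275 -1.05425923]
(22, 'c', 672.1, 34.8, 'dim', 24.3, 4.7, 'ang', -81.0, 'med', array([672.2,  33.5,  81. ]))
(100, 'c', 668.3, 33.5, 'dim', 36.1, 27.0, 'ang', -84.0, 'med', array([674.2,  34.3,  98.4]))
(322, 'c', 655.1, 35.7, 'dim', 50.4, 47.9, 'ang', 60.3, 'med', array([661.6,  33.2, 127.4]))
top [0.64982664 0.03011322 0.10378633] [ 0.70300837 -0.03329365 -0.60968262]
0
(34, 'c', 625.0, 26.0, 'dim', 33.3, 6.3, 'ang', -83.9, 'med', array([623.9,  28.2, 100. ]))
3
```

View pics/scene3.png

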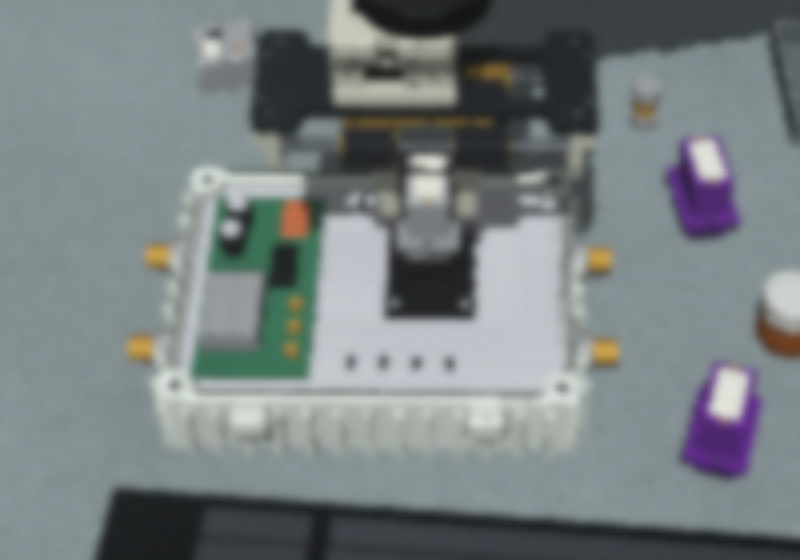

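The picture shows the spare, at (425,225), hanging over the socket block at (430,270), and the two are aligned. I lower it slowly.

>>> servo_tool(
  moves=[
    {"dx":-0.0005,"dy":0,"dz":-0.01,"roll":0,"jaw":0.1},
    {"dx":0,"dy":0,"dz":-0.01,"roll":0,"jaw":0.1},
    {"dx":0,"dy":0,"dz":-0.008,"roll":0,"jaw":0.1},
    {"dx":0,"dy":0,"dz":-0.003,"roll":0,"jaw":0.1},
    {"dx":0,"dy":0,"dz":-0.002,"roll":0,"jaw":0.1},
    {"dx":0,"dy":0,"dz":-0.001,"roll":0,"jaw":0.1},
    {"dx":0,"dy":0,"dz":-0.001,"roll":0,"jaw":0.1},
    {"dx":0,"dy":0,"dz":0,"roll":0,"jaw":0.1},
    {"dx":0,"dy":0,"dz":0,"roll":0,"jaw":0.1},
    {"dx":0,"dy":0,"dz":0,"roll":0,"jaw":0.1},
  ],
)

```text
t: 17.8
eef_pos: [0.6493, 0.0301, 0.0687]
ee_rot: [3.142, 0.0, -3.037]
force: [0.7, -0.1, 0.2]
width: 0.0263
gripper_force: 25.0
```

>>> servo_tool(
  moves=[
    {"dx":0,"dy":0,"dz":-0.002,"roll":0,"jaw":0.1},
    {"dx":0,"dy":0,"dz":-0.002,"roll":0,"jaw":0.1},
    {"dx":0,"dy":0,"dz":-0.002,"roll":0,"jaw":0.1},
    {"dx":0,"dy":0,"dz":-0.002,"roll":0,"jaw":0.1},
    {"dx":0,"dy":0,"dz":-0.001,"roll":0,"jaw":0.1},
    {"dx":0,"dy":0,"dz":-0.001,"roll":0,"jaw":0.1},
    {"dx":0,"dy":0,"dz":0,"roll":0,"jaw":0.1},
    {"dx":0,"dy":0,"dz":0,"roll":0,"jaw":0.1},
    {"dx":0,"dy":0,"dz":0,"roll":0,"jaw":0.1},
    {"dx":0,"dy":0,"dz":0,"roll":0,"jaw":0.1},
  ],
)

```text
t: 19.05
eef_pos: [0.6493, 0.03, 0.0586]
ee_rot: [-3.142, 0.0, -3.036]
force: [0.5, -0.8, -1.1]
width: 0.0259
gripper_force: 25.0
```

>>> servo_tool(
  moves=[
    {"dx":0,"dy":0,"dz":-0.001,"roll":0,"jaw":0.1},
    {"dx":0,"dy":0,"dz":-0.0005,"roll":0,"jaw":0.1},
    {"dx":0,"dy":0,"dz":-0.0005,"roll":0,"jaw":0.1},
    {"dx":0,"dy":0,"dz":0,"roll":0,"jaw":0.1},
    {"dx":0,"dy":0,"dz":0,"roll":0,"jaw":0.1},
    {"dx":0,"dy":0,"dz":0,"roll":0,"jaw":0.1},
    {"dx":0,"dy":0,"dz":0,"roll":0,"jaw":0.1},
    {"dx":0,"dy":0,"dz":0,"roll":0,"jaw":0.1},
    {"dx":0,"dy":0,"dz":0,"roll":0,"jaw":0.1},
    {"dx":0,"dy":0,"dz":0,"roll":0,"jaw":0.1},
  ],
)

```text
t: 20.3
eef_pos: [0.6492, 0.0301, 0.0569]
ee_rot: [-3.142, 0.0, -3.036]
force: [-2.9, -0.0, 4.3]
width: 0.0257
gripper_force: 25.0
```

>>> servo_tool(
  moves=[
    {"dx":0,"dy":0,"dz":0,"roll":0,"jaw":0.3},
    {"dx":0,"dy":0,"dz":0,"roll":0,"jaw":0.4},
    {"dx":0,"dy":0,"dz":0,"roll":0,"jaw":0.5},
    {"dx":0,"dy":0,"dz":0,"roll":0,"jaw":0.6},
    {"dx":0,"dy":0,"dz":0,"roll":0,"jaw":0.6},
    {"dx":0,"dy":0,"dz":0.02,"roll":0,"jaw":0.6},
    {"dx":0,"dy":0,"dz":0.04,"roll":0,"jaw":0.6},
    {"dx":0,"dy":0,"dz":0.05,"roll":0,"jaw":0.6},
    {"dx":-0.02,"dy":-0.04,"dz":0.02,"roll":0,"jaw":0.6},
    {"dx":-0.03,"dy":-0.05,"dz":0,"roll":0,"jaw":0.6},
  ],
)

```text
t: 21.55
eef_pos: [0.6003, -0.0601, 0.1887]
ee_rot: [-3.142, 0.004, -3.035]
force: [0.3, -0.4, -0.5]
width: 0.053
gripper_force: 0.0
```

>>> servo_tool(
  moves=[
    {"dx":-0.03,"dy":-0.05,"dz":0,"roll":0,"jaw":0.6},
    {"dx":-0.03,"dy":-0.05,"dz":0,"roll":0,"jaw":0.6},
    {"dx":-0.03,"dy":-0.05,"dz":0,"roll":0,"jaw":0.6},
    {"dx":-0.02,"dy":-0.05,"dz":0,"roll":0,"jaw":0.6},
    {"dx":0,"dy":-0.05,"dz":0,"roll":0,"jaw":0.6},
    {"dx":0,"dy":0,"dz":0,"roll":0,"jaw":0.6},
    {"dx":0,"dy":0,"dz":0,"roll":0,"jaw":0.6},
    {"dx":0,"dy":0,"dz":0,"roll":0,"jaw":0.6},
    {"dx":0,"dy":0,"dz":0,"roll":0,"jaw":0.6},
    {"dx":0,"dy":0,"dz":0,"roll":0,"jaw":0.6},
  ],
)

```text
t: 22.8
eef_pos: [0.4895, -0.3093, 0.1867]
ee_rot: [-3.142, 0.0, -3.035]
force: [0.7, 0.7, -1.3]
width: 0.0528
gripper_force: 0.0
```

```bash
python3 - <<'E'
from h import *
for n in('scene','top'):
    p,d=grab(n); W=pts(n,d)
    print(n,rect(W,.65,.03,.045,.074,.13), 'tray',rect(W,.4005,.329,.045,.05,.08))
    if n=='scene': cv2.imwrite('pics/s4.png',cv2.resize(p[120:270,100:420,::-1],(800,375)))
E
```

```text
scene (158, 'c', 651.3, 32.1, 'dim', 45.7, 24.7, 'ang', 6.8, 'med', array([656.1,  33. ,  83. ])) tray (124, 'c', 403.2, 330.7, 'dim', 46.4, 26.3, 'ang', 4.9, 'med', array([406. , 329.2,  58.6]))
top (171, 'c', 649.3, 27.4, 'dim', 44.2, 25.8, 'ang', 6.3, 'med', array([648.7,  27.5,  84.9])) tray (190, 'c', 398.4, 327.7, 'dim', 44.4, 28.1, 'ang', 5.5, 'med', array([399. , 325.8,  60.5]))
```

View pics/s4.png

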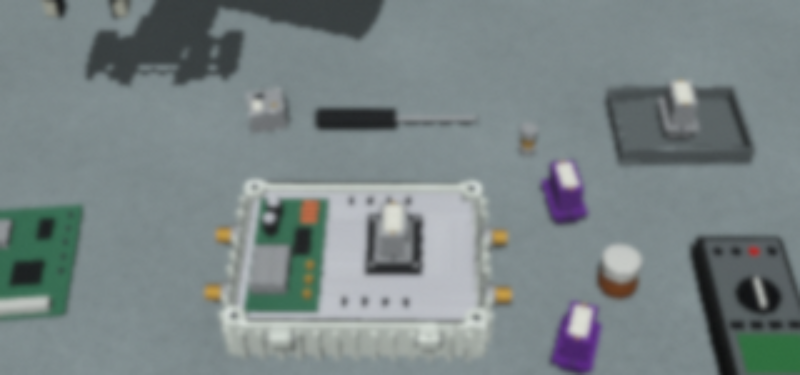

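The spare is seated at (393,235) with its top at the same height as the old module's was. The old module stands in the tray at (683,105), and the bystanders have not moved.

```bash
python3 -c "
from station import *
print(job_done())"
```

```text
the job is handed in; nothing more can be done
None
```

The spare is plugged fully home in the socket, the faulty module stands upright in the tray, and the job was handed in at about 23 s; no verdict came back.

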